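Clear the moulding scrap off the mask assembly bench

ROBOT

A 6-joint arm with a two-finger parallel gripper is mounted at the origin on the work surface. World frame = base frame: x ahead of the robot, y to its left, z up, the work surface at z = 0. Lengths are in mm, angles in rad, forces in N, time in s.
With the tool pointing down it reaches from about 350 to 975 mm from the base axis. Payload 4.9 kg.
Tool frame: the origin (TCP) lies at the very end of the fingers, on their centre line; the grasp point (between the pads) lies 19 mm behind it; z points along the fingers, y is the direction in which the jaws open and shut (so a half turn about z gives the same grasp; the last joint's range is limited). The gripper opens to 85 mm and grips with 20 to 120 N. Pads are 22 mm wide; open, the fingers measure 114 mm over their backs; the gripper's body (76 mm by 85 mm) begins 54 mm behind the grasp point. The pads swing forward as they close: fully open they stand 13 mm farther back than shut.
Start: joints at [1.073, 0.053, 1.613, -0, 1.476, -0.119], TCP at [231.117, 580.678, 231.304] pointing down, gripper open.
Joint ranges: [-3.01, 3.01], [-1.01, 2.22], [0.06, 2.58], [-1.02, 4.17], [0.09, 2.62], [-3.14, 3.14]. Speed limits (rad/s): [2.57, 2.57, 3.14, 3.14, 3.14, 3.14].

INTERFACE

Orientations are given as a 3x3 rotation matrix whose columns are the frame's x, y, z axes.
In Python, from plant import sensors, viewer, job gives the robot as it stands.
- The arm moves only by the tool arm_command, never from a script. Its argument "plan" is text: rows parted by semicolons, each of 6 numbers parted by spaces: the shift along the tool's x, y, z in cm, then the turn, a rotation vector about the tool's x, y, z in degrees. A call has 1 to 12 rows; each row shifts and turns the commanded pose from where the row before left it, along the tool's axes as they then stand; what a row does not reach is not made up. A row lasts 1/10 s, in which the tool goes at most 50 mm and 8.59 degrees, less where a joint would pass 70% of its speed; a pose out of reach is approached as far as the arm can. A call is refused whole if a number of a shift passes 5 or a number of a turn 8.59, either way. A call with a gripper value outside its range is refused whole. "grip" is the opening, from -1 (shut) to 1 (fully open), so that 0 is half open, set as the call begins (left out, the last holds). The fingers move at their own pace and stop on an object; "newtons" is the grip in N (left out, the last holds). Time passes only in rows, so rows that do not move let the fingers close. It gives the time, the measured TCP pose, the force and the opening at its end, in the units of the state.
- sensors.state(): the state, without advancing time (a new reading comes with each control period).
- viewer.grab_frame(name): name is "scene" or "top" or "wrist"; returns (picture, depth): 384x512x3 uint8, blue, green, red; 384x512 float32, mm along the optical axis (not along the pixel's ray), 0 where there is no reading.
- viewer.camera_params(name): a dict with "intrinsics" (3x3 intrinsics, pixels), "k1" (the pictures are not rectified: a ray, as slopes to the right and down, at radius r is drawn at 1 + k1 r^2 times it, then the intrinsics apply), "R" (3x3) and "t" (3): a world point X has camera coordinates R X + t; the wrist camera has in their place "T_tool_cam" (4x4, takes a point from camera to tool coordinates, whose origin is the TCP and whose axes are the flange's). Camera axes: x right, y down, z forward; pixel columns grow to the right and rows downward; lengths in mm; the calibration is good to about 2 mm. A picture is of the moment at which its call begins: read the wrist's pose just before it. camera_params takes no time and is no camera call.
- job.sign_off(): hands the job in, once; it reports no verdict.
The state is a dict: "time_s": time; "q": joint angles; "qvel": joint speeds; "tau": joint torques, N m; "position": TCP position; "ee_rot": TCP orientation; "force": force on the tool from outside, world axes, zero at the start; "wrist_torque": the same for the moment, N m; "opening": finger opening in mm.
Only numpy, scipy, OpenCV 4.12 (cv2) and the standard library are available. Lean on these libraries where they do the work, as an engineer would, in place of code of your own. Each camera call takes 0.05 s, during which the arm holds its last target. There are 200 camera calls.

TASK

Clear the three pieces of moulding scrap (the long runner bar lying in the feed track, the stemmed slug and the small tee) off the bench into the grey scrap bin with the tall end guards, so that each lies wholly inside, nothing sticking out over the rim. Lower each piece well down into the bin before letting go rather than dropping it in. Leave the finished masks, the cap, the jar and the screwdriver standing or lying where they are.

Things in the scene. Friction and masses are not known exactly. Their poses are not given: they have to be found in the camera images.
- runner: the long scrap runner (sizes in mm): straight milky-white plastic bar 190 x 14 x 14 with four small studs (6 diameter, 6 high) along its top at 37 and 62 either side of the middle; 40 to 90 g. At the start it lies in the feed track. Origin: centre of its underside; x along the bar, z up.
- runner_a (a point): centre of the runner's +x end face (95 from the middle, 7 above the underside)
- runner_b (a point): centre of the runner's -x end face
- slug: scrap sprue slug: white plastic puck 34 diameter, 14 tall, with a tapering stem (16 to 12 diameter) on top, 24 tall in all; stands on the table. Origin: centre of its underside, z up the stem.
- tee: scrap tee: flat white T-shaped offcut 14 thick; stem 58 long and 14 wide along its x (from x = -29 to 29), crossbar 40 long along its y and 14 wide, centred at x = 22. Lies flat on the table. Origin: middle of the stem, on its underside.
- track: feed track fixed to the table: aluminium channel 110 long (its x), 26 wide, 30 tall, open at the top and both ends; inner width 20, inner floor 4 above the table, walls 3 thick. The runner lies in it along its x and sticks out about 40 at each end; the walls stand higher than the runner, so it can be gripped only at an end. Origin: centre of the underside.
- scrap_bin: the scrap bin, fixed: grey open box, 214 long (its x) and 144 wide (its y) outside, walls 4 thick, inside 206 x 136, inner floor 4 above the table. The two long side walls are 65 high; the two end walls (at x = +-105) are tall guards 160 high, so a gripper fits down between the guards only near the middle of the bin's length. Stands on the left or the right. Origin: centre of the underside.
- ring_tray: black tray of good rings, 190 x 108, 35 high, fixed, on the side where the bin is not; not for scrap. Origin: centre of the underside.
- mask_a: finished mask, not scrap: clear flared shell, 84 diameter at the foot, 64 tall, with a round white filter cap (48 diameter) on top; stands upright. Origin: centre of its underside. It stands close beside one end of the runner, on the far side of the track, and leaves no room for a finger there.
- mask_b: finished mask, not scrap: clear flared shell, 84 diameter at the foot, 64 tall, with a round white filter cap (48 diameter) on top; stands upright. Origin: centre of its underside.
- mask_c: finished mask, not scrap: clear flared shell, 84 diameter at the foot, 64 tall, with a round white filter cap (48 diameter) on top; stands upright. Origin: centre of its underside.
- mask_d: finished mask, not scrap: clear flared shell, 84 diameter at the foot, 64 tall, with a round white filter cap (48 diameter) on top; stands upright. Origin: centre of its underside.
- cap: spare filter cap, not scrap: plain white disc 48 diameter, 12 thick, lying flat. Origin: centre of its underside.
- jar: small closed jar, 26 diameter, 32 tall, beside the other end of the runner (about 35 clear of it). Origin: centre of its underside.
- driver: screwdriver 160 long lying at the back of the work area, not to be moved. Origin: about its middle, handle to -x.

How it is judged:
By the outcome, as a careful person would: the job done as asked, in the order asked, and still so for the second after the job is handed in, with the robot touching nothing.
It also fails if it takes over 72 s, if anything falls off the work surface, if the arm or the gripper's body presses on something with over 40 N, if the wrist force passes 120 N, or if a joint passes its speed limit or range.

## Working session

There is one attempt and no reset: what is moved stays moved. The work goes in short steps, Python scripts to look and compute and a tool call to move; the robot and the scene stay as the last step left them, time stands still between calls to the robot, and variables do not carry over. Pictures are saved under pics/ and viewed, about 8 in all and at most 12, crops included, and the job is handed in when it is done.

Besides the shell and the picture viewer there is one more tool, called after ">>>" by a JSON object that holds its "api" and its "payload". arm_command: Moves the arm, as the interface text tells. Its arguments: {"type":"object","properties":{"plan":{"type":"string"},"grip":{"type":"number"},"newtons":{"type":"number"}},"required":["plan"]}

```bash
ls; mkdir -p pics; cat > h.py <<'E'
import numpy as np, cv2
from plant import sensors, viewer, job
def cam(name):
    s=sensors.state(); p=viewer.camera_params(name); im,d=viewer.grab_frame(name)
    K=np.array(p["intrinsics"])
    if name=="wrist":
        T=np.array(p["T_tool_cam"]); W=np.eye(4); W[:3,:3]=s["ee_rot"]; W[:3,3]=s["position"]; M=W@T
    else:
        R=np.array(p["R"]); M=np.eye(4); M[:3,:3]=R.T; M[:3,3]=-R.T@np.array(p["t"])
    return im,d,K,p["k1"],M
def rays(uv,K,k1):
    uv=np.atleast_2d(uv).astype(float)
    return cv2.undistortPoints(uv[:,None],K,np.array([k1,0,0,0.]))[:,0]
def onplane(uv,z,c):
    im,d,K,k1,M=c; n=rays(uv,K,k1); D=np.c_[n,np.ones(len(n))]@M[:3,:3].T
    o=M[:3,3]; return o+D*((z-o[2])/D[:,2])[:,None]
def cloud(c):
    im,d,K,k1,M=c; v,u=np.mgrid[:384,:512]; n=rays(np.c_[u.ravel(),v.ravel()],K,k1)
    P=np.c_[n,np.ones(len(n))]*d.reshape(-1,1); return (P@M[:3,:3].T+M[:3,3]).reshape(384,512,3)
E
cat > a.py <<'E'
from h import *
for n in("top","scene"):
    c=cam(n); np.savez(f"{n}.npz",im=c[0],d=c[1],K=c[2],k1=c[3],M=c[4]); cv2.imwrite(f"pics/{n}0.png",cv2.resize(c[0],(800,600),interpolation=cv2.INTER_CUBIC))
    print(n,c[4][:3,3],(c[1]>0).mean(),onplane([[0,0],[511,0],[511,383],[0,383]],0,c).round())
print(sensors.state())
E
python3 a.py
```

```text
pics
top [ 327.75363613   14.84241235 1333.99922396] 0.9959971110026041 [[1306.  940.    0.]
 [1278. -930.    0.]
 [ -25. -757.    0.]
 [  -5.  801.    0.]]
scene [1002.11374159 -562.26539215  626.56834334] 0.995941162109375 [[-2063.   678.     0.]
 [  691.  2832.     0.]
 [ 1162.   -83.     0.]
 [  505.  -574.     0.]]
{'time_s': 0.1, 'q': array([ 1.07299718e+00,  5.33156676e-02,  1.61418925e+00, -6.13898842e-06,
        1.47596559e+00, -1.18986572e-01]), 'qvel': array([-0.00133411, -0.00293564, -0.00498445,  0.0023352 , -0.00053144,
       -0.00135153]), 'tau': array([-3.69344934e-04, -3.94901490e+01, -3.71363461e+01, -1.87526775e-04,
        3.92199247e-03,  1.91570314e-05]), 'position': array([230.8560681 , 580.1900221 , 230.15110224]), 'ee_rot': array([[-9.29104540e-01,  3.69816116e-01, -8.91291783e-04],
       [ 3.69817127e-01,  9.29103095e-01, -1.65286644e-03],
       [ 2.16845307e-04, -1.86530068e-03, -9.99998237e-01]]), 'force': array([0.70268609, 0.95125505, 0.08237288]), 'wrist_torque': array([ 0.03701501,  0.00782316, -0.0139914 ]), 'opening': 85.32860684897447}
```

View pics/top0.png

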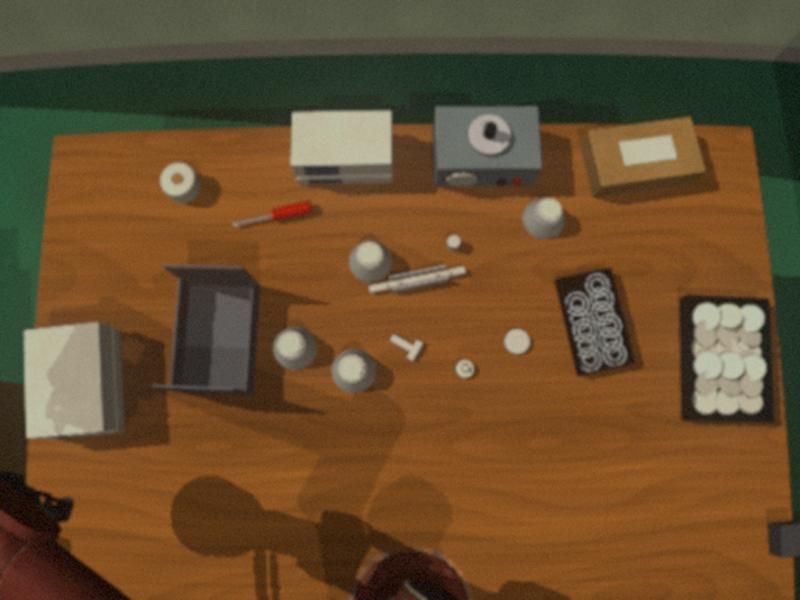

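View pics/scene0.png

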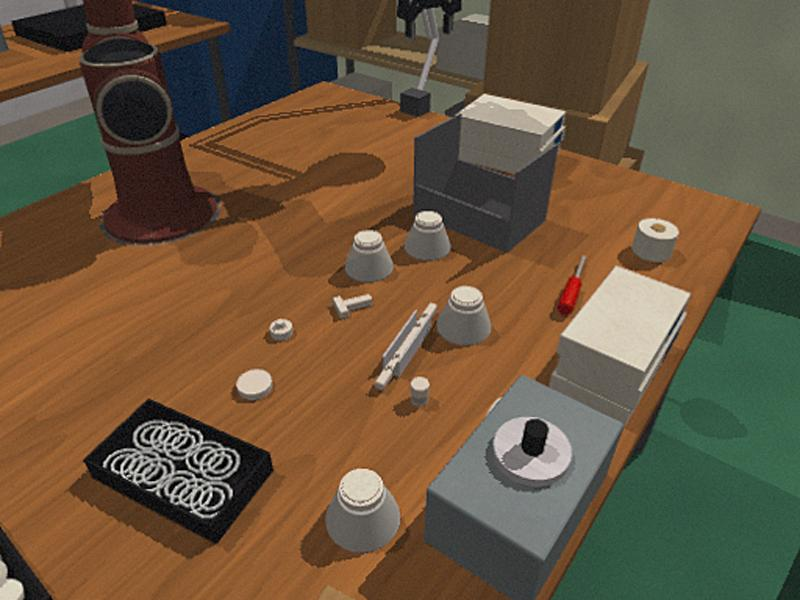

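Top view (800x600 px): the bin is at (215,330) on the left with its guards at top and bottom. The runner lies from (370,288) to (465,270), with mask_a at (370,258) by its left end and the jar at (454,242) by its right end. The tee is at (408,346), the slug at (465,369), the cap at (517,342), and masks at (295,345), (353,370) and (545,215). The scene view agrees.

```bash
cat > b.py <<'E'
from h import *
z=np.load("top.npz"); c=(z["im"],z["d"],z["K"],float(z["k1"]),z["M"])
hsv=cv2.cvtColor(c[0],cv2.COLOR_BGR2HSV); m=((hsv[...,1]<75)&(hsv[...,2]>125)).astype(np.uint8)
P=cloud(c); n,l,s,ce=cv2.connectedComponentsWithStats(m)
for i in range(1,n):
    if s[i,4]<15: continue
    k=l==i; h=np.median(P[k][:,2]); v,u=np.nonzero(k)
    if not(130<ce[i,0]<400 and 120<ce[i,1]<260): continue
    Q=onplane(np.c_[u,v],h,c)[:,:2].astype(np.float32); r=cv2.minAreaRect(Q)
    print(ce[i].round(),s[i,4],"h",round(h),"ctr",Q.mean(0).round(),"rect",np.round(r[0]),np.round(r[1]),round(r[2]))
# bin: heights
q=P[165:255,95:170]; 
for lo,hi in((150,175),(55,75),(-5,12)):
    k=(q[...,2]>lo)&(q[...,2]<hi); kk=k.astype(np.uint8)
    n,l,s,ce=cv2.connectedComponentsWithStats(kk)
    for i in range(1,n):
        if s[i,4]>12:
            Q=q[l==i][:,:2].astype(np.float32); r=cv2.minAreaRect(Q); print(lo,s[i,4],np.round(r[0]),np.round(r[1]),round(r[2],1))
E
python3 b.py
```

```text
[346. 136.] 361 h 58 ctr [ 734. -262.] rect [ 735. -261.] [52. 80.] 19
[290. 154.] 54 h 31 ctr [687. -92.] rect [687. -92.] [24. 22.] 89
[234. 164.] 317 h 61 ctr [652.  76.] rect [652.  78.] [51. 67.] 26
[266. 179.] 319 h 18 ctr [616. -20.] rect [616. -21.] [ 17. 188.] 11
[383. 187.] 26 h 23 ctr [ 585. -372.] rect [ 585. -372.] [16. 22.] 10
[385. 196.] 28 h 16 ctr [ 560. -377.] rect [ 559. -377.] [34. 13.] 80
[371. 199.] 25 h 17 ctr [ 548. -333.] rect [ 549. -333.] [27. 12.] 89
[185. 221.] 284 h 61 ctr [486. 218.] rect [488. 218.] [55. 52.] 89
[331. 218.] 197 h 11 ctr [ 494. -210.] rect [ 495. -209.] [44. 45.] 43
[388. 212.] 15 h 20 ctr [ 507. -381.] rect [ 507. -382.] [22.  9.] 89
[261. 221.] 135 h 13 ctr [488.  -1.] rect [494.   0.] [57. 38.] 44
[223. 236.] 331 h 60 ctr [442. 109.] rect [440. 108.] [54. 57.] 0
[297. 236.] 102 h 15 ctr [ 443. -107.] rect [ 442. -107.] [30. 30.] 88
150 117 [614. 357.] [143.   5.] 87.6
150 88 [404. 368.] [141.   4.] 88.4
55 215 [537. 420.] [ 97. 229.] 59.9
55 170 [507. 298.] [209.  30.] 1.5
-5 2343 [533. 394.] [283. 238.] 1.3
-5 2633 [513. 371.] [126. 202.] 87.1
```

>>> {"api": "arm_command", "payload": {"plan": "0 0 0 0 0 8.1;0 0 0 0 0 8.1;0 0 0 0 0 8.1;0 0 0 0 0 8.1;0 0 0 0 0 8.1;0 0 0 0 0 8.1;0 0 0 0 0 8.1", "grip": -0.1, "newtons": 60}}

```text
time_s: 0.8
position: [230.9, 580.3, 230.5]
ee_rot: [[-0.195, 0.981, -0.001], [0.981, 0.195, -0.001], [-0.001, -0.001, -1.0]]
force: [-0.2, 0.9, 0.4]
opening: 38.5
```

>>> {"api": "arm_command", "payload": {"plan": "-4.5 1.6 0.2 0 0 0;-4.5 1.6 0.2 0 0 0;-4.5 1.6 0.2 0 0 0;-4.5 1.6 0.2 0 0 0;-4.5 1.6 0.2 0 0 0;-4.5 1.6 0.2 0 0 0;-4.5 1.6 0.2 0 0 0;-4.5 1.6 0.2 0 0 0;-4.5 1.6 0.2 0 0 0;-4.5 1.6 0.2 0 0 0;-4.5 1.6 0.2 0 0 0;-4.5 1.6 0.2 0 0 0"}}

```text
time_s: 2.0
position: [528.1, 88.4, 206.8]
ee_rot: [[-0.201, 0.98, -0.0], [0.98, 0.201, 0.0], [0.0, -0.0, -1.0]]
force: [1.0, 1.5, -0.6]
opening: 38.5
```

>>> {"api": "arm_command", "payload": {"plan": "-4.5 1.7 0.2 0 0 0;-4.5 1.7 0.2 0 0 0;-4.5 1.7 0.2 0 0 0;-4.5 1.7 0.2 0 0 0;0 0 0 0 0 0;0 0 0 0 0 0"}}

```text
time_s: 2.6
position: [630.3, -73.2, 198.1]
ee_rot: [[-0.199, 0.98, -0.002], [0.98, 0.199, 0.001], [0.001, -0.002, -1.0]]
force: [-0.1, 1.0, -0.5]
opening: 38.7
```

```bash
cat > w.py <<'E'
from h import *
import sys
c=cam("wrist"); np.savez("wrist.npz",im=c[0],d=c[1],K=c[2],k1=c[3],M=c[4]); cv2.imwrite(f"pics/{sys.argv[1]}.png",c[0])
s=sensors.state(); print(s["time_s"],s["position"],s["ee_rot"].round(3).tolist(),s["q"].round(2),s["opening"],s["force"])
hsv=cv2.cvtColor(c[0],cv2.COLOR_BGR2HSV); m=((hsv[...,1]<75)&(hsv[...,2]>120)).astype(np.uint8)
P=cloud(c); n,l,st,ce=cv2.connectedComponentsWithStats(m)
for i in range(1,n):
    if st[i,4]<150: continue
    k=l==i; h=np.median(P[k][:,2]); v,u=np.nonzero(k)
    Q=onplane(np.c_[u,v],h,c)[:,:2].astype(np.float32); r=cv2.minAreaRect(Q)
    print(ce[i].round(),st[i,4],"h",round(h),"ctr",Q.mean(0).round(),"rect",np.round(r[0],1),np.round(r[1]),round(r[2],1))
E
python3 w.py w1
```

```text
2.65 [630.06714296 -72.19405293 198.49282367] [[-0.201, 0.98, -0.002], [0.98, 0.201, 0.001], [0.001, -0.001, -1.0]] [-0.23  0.1   1.62  0.    1.42 -0.43] 38.42312931531317 [-0.34837807 -0.19154574  0.41544073]
[310.  24.] 4046 h 64 ctr [649.  60.] rect [649.1  57.6] [68. 38.] 11.5
[491.  65.] 4272 h 34 ctr [822.  65.] rect [814.7  62.4] [ 51. 106.] 25.9
[251. 106.] 4281 h 20 ctr [616. -16.] rect [617.  -21.5] [ 28. 187.] 10.6
[125.  65.] 1431 h 16 ctr [489.  -1.] rect [492.6   4. ] [59. 41.] 57.6
[ 77. 162.] 918 h 16 ctr [ 446. -107.] rect [ 446.5 -106.4] [39. 33.] 51.1
[303. 195.] 593 h 33 ctr [685. -89.] rect [684.6 -89.5] [24. 34.] 39.6
[478. 280.] 9882 h 102 ctr [ 842. -117.] rect [ 839.2 -133.6] [ 78. 234.] 26.2
[416. 251.] 1194 h 64 ctr [ 803. -115.] rect [ 802.4 -109.1] [38. 64.] 22.0
[118. 251.] 1299 h 14 ctr [ 496. -207.] rect [ 496.2 -207.8] [53. 47.] 49.6
[197. 263.] 506 h 227 ctr [605. -67.] rect [604.7 -67.5] [24.  6.] 88.4
[308. 262.] 480 h 226 ctr [650. -58.] rect [650.5 -57.6] [ 5. 22.] 27.4
[289. 330.] 1213 h 32 ctr [ 713. -262.] rect [ 713.7 -263.2] [39. 77.] 31.8
[145. 370.] 377 h 14 ctr [ 543. -383.] rect [ 541.2 -380. ] [61. 31.] 89.1
```

View pics/w1.png

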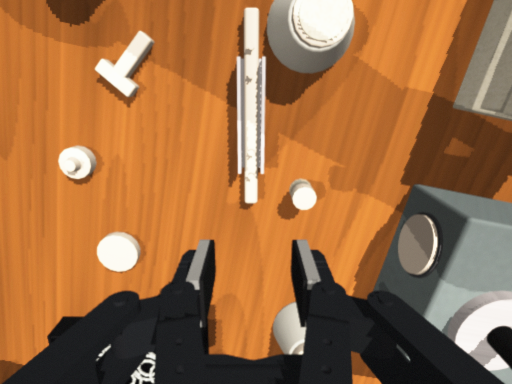

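Wrist view: the runner's ends are at (252,8) and (251,203), and the jar at (303,194). The tee is at (124,65) and the slug at (77,162). Next I measure the points I need precisely.

```bash
cat > p.py <<'E'
from h import *
z=np.load("wrist.npz"); c=(z["im"],z["d"],z["K"],float(z["k1"]),z["M"])
print("runner ends z18",onplane([[251,203],[252,8],[251,190]],18,c).round(1))
print("tee: stem end, bar ends, z14",onplane([[146,36],[99,66],[133,94]],14,c).round(1))
print("slug foot ctr/stem top",onplane([[77,163]],7,c).round(1),onplane([[71,167]],24,c).round(1))
g=cv2.cvtColor(c[0],cv2.COLOR_BGR2GRAY)
for v in(185,190,195,200,204,207): print(v,g[v,238:266].tolist())
cv2.imwrite("pics/crop.png",cv2.resize(c[0][30:210,50:270],(792,648),interpolation=cv2.INTER_CUBIC)[:600])
E
python3 p.py
```

```text
runner ends z18 [[ 635.9 -114.8   18. ]
 [ 599.4   70.6   18. ]
 [ 632.9 -100.1   18. ]]
tee: stem end, bar ends, z14 [[506.   28.7  14. ]
 [463.9  -6.8  14. ]
 [498.4 -26.3  14. ]]
slug foot ctr/stem top [[ 442.  -111.3    7. ]] [[ 444.7 -110.9   24. ]]
185 [150, 123, 94, 86, 86, 90, 142, 220, 246, 251, 252, 252, 252, 252, 252, 252, 252, 249, 241, 192, 136, 127, 127, 129, 128, 129, 130, 142]
190 [151, 133, 102, 86, 82, 90, 138, 220, 245, 251, 251, 252, 252, 252, 252, 252, 252, 249, 241, 190, 136, 127, 129, 129, 129, 131, 141, 147]
195 [151, 139, 107, 85, 87, 91, 138, 218, 244, 251, 251, 252, 252, 252, 252, 252, 252, 249, 238, 187, 135, 128, 128, 129, 126, 126, 140, 149]
200 [142, 130, 103, 83, 83, 86, 130, 216, 244, 250, 252, 251, 252, 252, 252, 251, 251, 248, 237, 191, 152, 152, 154, 151, 149, 150, 149, 153]
204 [130, 117, 92, 77, 77, 76, 74, 74, 79, 84, 87, 88, 92, 92, 100, 135, 152, 154, 153, 154, 156, 154, 153, 150, 149, 149, 152, 153]
207 [130, 108, 88, 82, 76, 74, 73, 74, 75, 76, 85, 89, 120, 139, 149, 149, 150, 153, 155, 154, 153, 153, 151, 149, 149, 153, 154, 154]
```

>>> {"api": "arm_command", "payload": {"plan": "-2.7 -0.3 4 0 0 0;0 0 4.5 0 0 0;0 0 4.5 0 0 0;0 0 3 0 0 0;0 0 2 0 0 0;0 0 1.3 0 0 0;0 0 0 0 0 0"}}

```text
time_s: 3.35
position: [631.3, -97.8, 4.5]
ee_rot: [[-0.202, 0.979, -0.004], [0.979, 0.202, 0.001], [0.002, -0.003, -1.0]]
force: [0.2, 0.4, 0.5]
opening: 38.3
```

>>> {"api": "arm_command", "payload": {"plan": "0 0 0 0 0 0;0 0 0 0 0 0;0 0 0 0 0 0;0 0 0 0 0 0;0 0 0 0 0 0;0 0 0 0 0 0", "grip": -1, "newtons": 90}}

```text
time_s: 3.95
position: [634.5, -99.5, 8.4]
ee_rot: [[-0.201, 0.98, 0.003], [0.98, 0.201, -0.0], [-0.001, 0.003, -1.0]]
force: [-1.0, 1.7, 6.1]
opening: 10.8
```

>>> {"api": "arm_command", "payload": {"plan": "0 0 -0.2 0 0 0;0 0 0 0 0 0;0 0 0 0 0 0"}}

```text
time_s: 4.25
position: [633.3, -99.7, 8.7]
ee_rot: [[-0.201, 0.98, 0.001], [0.98, 0.201, -0.0], [-0.001, 0.001, -1.0]]
force: [0.0, 0.8, 3.0]
opening: 10.8
```

```bash
python3 w.py w2 | head -1
```

```text
4.3 [633.32535564 -99.7181253    8.69176321] [[-0.201, 0.98, 0.001], [0.98, 0.201, -0.0], [-0.001, 0.001, -1.0]] [-0.27  0.31  1.71 -0.    1.11 -0.47] 11.043840285469093 [-0.78199379 -0.18374579  3.60410896]
```

View pics/w2.png

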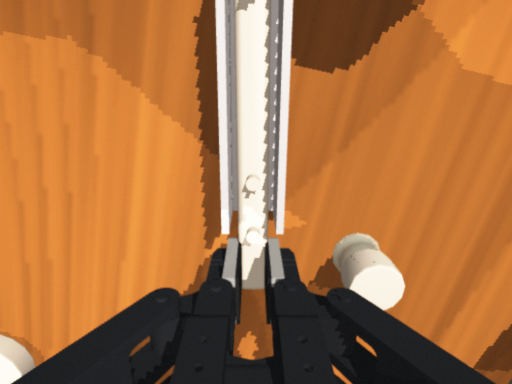

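The bar sits squarely between the pads, with the stud at (254,237) just ahead of them and the jar at (370,275) clear. Now I lift.

>>> {"api": "arm_command", "payload": {"plan": "0 0 -0.5 0 0 0;0 0 -1 0 0 0;0 0 -1.5 0 0 0;0 0 -2 0 0 0;0 0 -2 0 0 0;0 0 -2 0 0 0;0 0 0 0 0 0;0 0 0 0 0 0"}}

```text
time_s: 5.1
position: [633.4, -99.5, 99.3]
ee_rot: [[-0.201, 0.98, 0.002], [0.98, 0.201, -0.0], [-0.001, 0.001, -1.0]]
force: [-0.1, -0.3, -0.9]
opening: 11.0
```

```bash
cat > s.py <<'E'
from h import *
import sys
c=cam("scene"); x0,y0,x1,y1=map(int,sys.argv[2:6]); i=c[0][y0:y1,x0:x1]; f=min(800/i.shape[1],600/i.shape[0])
cv2.imwrite(f"pics/{sys.argv[1]}.png",cv2.resize(i,None,fx=f,fy=f,interpolation=cv2.INTER_CUBIC))
E
python3 s.py s1 180 120 380 270
```

```text
(no output)
```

View pics/s1.png

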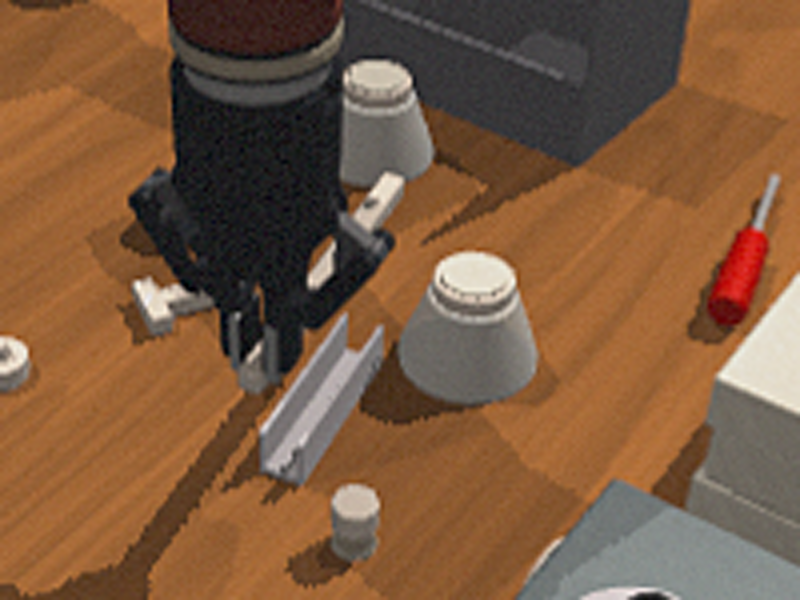

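The runner (far end at 385,185) is out of the track and level. I shift it towards the robot and set it on free table.

>>> {"api": "arm_command", "payload": {"plan": "0 -3 0 0 0 0;0 -3 0 0 0 0;0 0 3 0 0 0;0 0 3 0 0 0;0 0 2 0 0 0;0 0 1 0 0 0;0 0 0.3 0 0 0;0 0 0 0 0 0;0 0 0 0 0 0"}}

```text
time_s: 6.05
position: [574.3, -111.4, 5.1]
ee_rot: [[-0.201, 0.98, -0.0], [0.98, 0.201, 0.0], [0.0, -0.0, -1.0]]
force: [0.1, 0.2, -0.4]
opening: 10.8
```

>>> {"api": "arm_command", "payload": {"plan": "0 0 0.2 0 0 0;0 0 0 0 0 0;0 0 0 0 0 0"}}

```text
time_s: 6.35
position: [574.8, -111.6, 4.7]
ee_rot: [[-0.201, 0.98, 0.0], [0.98, 0.201, -0.0], [-0.0, 0.0, -1.0]]
force: [-3.3, 1.1, 6.5]
opening: 10.9
```

>>> {"api": "arm_command", "payload": {"plan": "0 0 0 0 0 0;0 0 0 0 0 0;0 0 0 0 0 0;0 0 -3 0 0 0;0 0 -4 0 0 0;0 0 -4 0 0 0;0 0 -4 0 0 0;0 0 0 0 0 0;0 0 0 0 0 0", "grip": -0.2}}

```text
time_s: 7.25
position: [575.0, -111.7, 154.7]
ee_rot: [[-0.201, 0.98, 0.003], [0.98, 0.201, -0.001], [-0.001, 0.002, -1.0]]
force: [-1.3, 0.1, -0.0]
opening: 34.2
```

```bash
python3 w.py w3
```

```text
7.3 [ 573.88099311 -111.37622501  152.67971367] [[-0.201, 0.98, -0.001], [0.98, 0.201, 0.0], [0.0, -0.001, -1.0]] [-0.32  0.02  1.78 -0.    1.34 -0.52] 34.11177517809136 [ 0.36155347  0.44523785 -1.05019903]
[172.  30.] 1792 h 16 ctr [486.  -5.] rect [490.2   2.1] [53. 41.] 60.1
[251.  92.] 3053 h 16 ctr [559. -41.] rect [560.3 -48.1] [ 13. 157.] 12.0
[378.   9.] 1188 h 26 ctr [641.  40.] rect [651.4  39.1] [68. 19.] 11.8
[320.  85.] 3142 h 6 ctr [616. -22.] rect [615.7 -24.9] [ 24. 120.] 11.2
[340.  82.] 783 h 31 ctr [627. -17.] rect [627.6 -21.9] [  5. 109.] 10.5
[112. 144.] 1258 h 16 ctr [ 445. -107.] rect [ 445.5 -107.2] [38. 33.] 37.2
[378. 182.] 865 h 33 ctr [682. -90.] rect [681.1 -89.9] [24. 37.] 59.4
[156. 249.] 1711 h 14 ctr [ 495. -207.] rect [ 494.2 -207.7] [49. 50.] 11.6
[203. 263.] 511 h 183 ctr [ 552. -105.] rect [ 551.3 -105.7] [24.  6.] 89.5
[303. 262.] 490 h 182 ctr [593. -97.] rect [593.3 -96.9] [ 6. 22.] 25.1
[148. 372.] 390 h 24 ctr [ 504. -361.] rect [ 500.9 -353.8] [27. 52.] 2.1
[359. 370.] 442 h 56 ctr [ 718. -278.] rect [ 715.8 -277.5] [15. 54.] 47.4
```

View pics/w3.png

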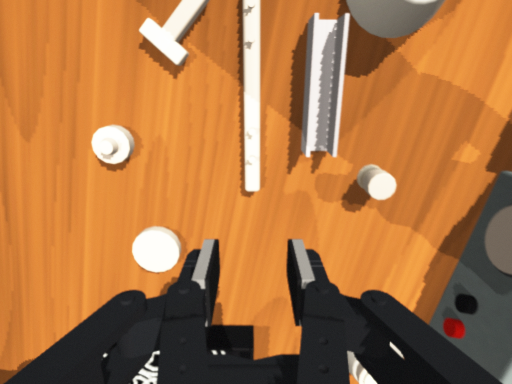

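The runner lies free on the table, with its near end at (253,190), and the tee and slug are undisturbed. Now I regrip at its middle.

>>> {"api": "arm_command", "payload": {"plan": "4 0 0 0 0 0;4 0 3 0 0 0;0 0 4 0 0 0;0 0 4 0 0 0;0 0 2 0 0 0;0 0 1.5 0 0 0;0 0 0 0 0 0;0 0 0 0 0 0"}}

```text
time_s: 8.1
position: [558.2, -33.2, 8.2]
ee_rot: [[-0.201, 0.98, -0.0], [0.98, 0.201, 0.0], [0.0, -0.0, -1.0]]
force: [-0.7, -1.1, 1.0]
opening: 34.4
```

>>> {"api": "arm_command", "payload": {"plan": "0 0 0 0 0 0;0 0 0 0 0 0;0 0 0 0 0 0;0 0 0 0 0 0;0 0 0 0 0 0;0 0 0 0 0 0", "grip": -1}}

```text
time_s: 8.7
position: [559.8, -33.5, 10.4]
ee_rot: [[-0.201, 0.98, 0.003], [0.98, 0.201, -0.001], [-0.001, 0.003, -1.0]]
force: [0.1, -0.9, 6.7]
opening: 9.9
```

>>> {"api": "arm_command", "payload": {"plan": "0 0 -1 0 0 0;0 0 -2 0 0 0;0 0 -4 0 0 0;0 0 -4 0 0 0;0 0 -4 0 0 0;0 0 -4 0 0 0;0 0 -3 0 0 0;0 0 0 0 0 0;0 0 0 0 0 0"}}

```text
time_s: 9.6
position: [558.2, -33.1, 229.0]
ee_rot: [[-0.201, 0.98, 0.001], [0.98, 0.201, -0.0], [-0.001, 0.001, -1.0]]
force: [0.3, -0.4, -2.0]
opening: 10.0
```

```bash
python3 w.py w4
```

```text
9.65 [557.41550125 -32.92477292 227.16681123] [[-0.201, 0.98, -0.002], [0.98, 0.201, 0.0], [0.001, -0.002, -1.0]] [-0.19 -0.1   1.77  0.    1.47 -0.39] 9.424066859396156 [ 0.21070091 -0.39551127 -2.10332024]
[168.  13.] 2065 h 54 ctr [455.  90.] rect [456.5  87.6] [72. 26.] 11.6
[361.  81.] 4575 h 52 ctr [643.  70.] rect [643.7  71.5] [79. 63.] 13.4
[253. 200.] 9022 h 234 ctr [552.  -7.] rect [554.  -19.4] [ 29. 159.] 13.3
[505. 122.] 820 h 18 ctr [822.  64.] rect [818.6  61.1] [23. 91.] 26.2
[197. 118.] 1013 h 16 ctr [488.  -1.] rect [491.8   3.9] [58. 40.] 56.9
[305. 160.] 2332 h 7 ctr [620. -25.] rect [620.4 -28.2] [ 32. 120.] 10.9
[148. 198.] 669 h 17 ctr [ 445. -106.] rect [ 445.1 -106.2] [39. 32.] 54.8
[347. 227.] 504 h 33 ctr [682. -88.] rect [681.9 -88. ] [24. 39.] 47.2
[490. 309.] 5546 h 102 ctr [ 829. -123.] rect [ 816.4 -124.7] [ 66. 227.] 26.4
[449. 272.] 1654 h 61 ctr [ 803. -108.] rect [ 803.3 -109. ] [44. 71.] 21.8
[179. 275.] 931 h 14 ctr [ 494. -206.] rect [ 494.3 -206. ] [48. 47.] 82.5
```

>>> {"api": "arm_command", "payload": {"plan": "0 0 0 0 0 -8.4;0 0 0 0 0 -8.4;0 0 0 0 0 -8.4;0 0 0 0 0 -8.4;0 0 0 0 0 -8.4;0 0 0 0 0 -8.4;0 0 0 0 0 -8.4;0 0 0 0 0 -8.4;0 0 0 0 0 -8.3;0 0 0 0 0 0"}}

```text
time_s: 10.65
position: [556.8, -32.9, 225.4]
ee_rot: [[-0.999, 0.051, -0.005], [0.051, 0.999, 0.001], [0.005, 0.001, -1.0]]
force: [-0.2, -0.3, -1.1]
opening: 9.8
```

>>> {"api": "arm_command", "payload": {"plan": "0.7 3.9 0 0 0 0;0.7 3.9 0 0 0 0;0.7 3.9 0 0 0 0;0.7 3.9 0 0 0 0;0.7 3.9 0 0 0 0;0.7 3.9 0 0 0 0;0.7 3.9 0 0 0 0;0.7 3.9 0 0 0 0;0.7 3.9 0 0 0 0;0.7 3.9 0 0 0 0;0 0 0 0 0 0;0 0 0 0 0 0"}}

```text
time_s: 11.85
position: [507.1, 360.1, 226.4]
ee_rot: [[-0.999, 0.051, -0.003], [0.051, 0.999, -0.002], [0.002, -0.002, -1.0]]
force: [0.0, -0.3, -0.5]
opening: 9.9
```

```bash
python3 w.py w5; python3 s.py s2 150 20 400 200
```

```text
11.9 [507.50106034 359.31513736 226.78450051] [[-0.999, 0.052, -0.002], [0.052, 0.999, -0.002], [0.002, -0.002, -1.0]] [ 0.5   0.05  1.62 -0.    1.47 -1.02] 9.995998042870307 [ 0.89128242 -0.16533221 -1.43978442]
[447.  84.] 776 h 36 ctr [437. 559.] rect [442.1 559.1] [166.   5.] 5.6
[502. 109.] 3569 h 106 ctr [456. 565.] rect [450.8 560.6] [153.  22.] 11.5
[275.  46.] 1331 h 162 ctr [404. 378.] rect [403.6 377.5] [121.   4.] 87.7
[245. 187.] 10997 h 231 ctr [473. 358.] rect [491.5 352.6] [ 31. 159.] 87.7
[326. 165.] 594 h 67 ctr [507. 432.] rect [510.9 431.8] [  3. 204.] 87.7
[181. 130.] 414 h 67 ctr [463. 294.] rect [462.1 293.6] [  4. 109.] 87.8
[ 29. 113.] 3457 h 29 ctr [442. 127.] rect [444.7 127.1] [63. 78.] 72.9
[124. 149.] 4549 h 48 ctr [481. 228.] rect [480.  226.1] [86. 72.] 87.0
[ 34. 285.] 3932 h 40 ctr [645.  83.] rect [645.6  75.1] [ 75. 126.] 27.4
```

View pics/w5.png

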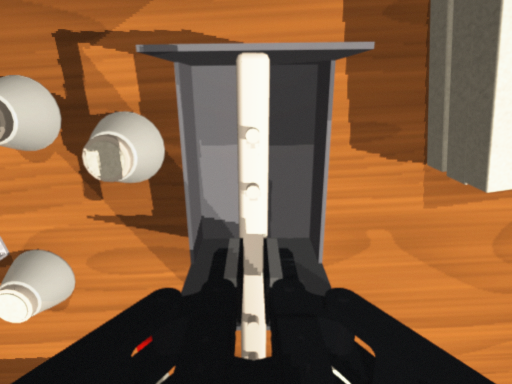

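```bash
cat > q.py <<'E'
from h import *
z=np.load("wrist.npz"); c=(z["im"],z["d"],z["K"],float(z["k1"]),z["M"]); print("cam",c[4][:3,3].round(1))
g=cv2.cvtColor(c[0],cv2.COLOR_BGR2GRAY)
print(g[46:62,255].tolist(), g[348:364,254].tolist()); P=cloud(c)
print(P[60:200:30,255].round(1).tolist(),P[350,254].round(1))
for h in(229,231): print(h,onplane([[255,53.5],[254.5,357.5],[253,70],[253,356]],h,c).round(1).tolist())
print("bin floor wall edges at z=66",onplane([[190,200],[325,200],[186,130],[329,130]],66,c).round(1).tolist())
k=(P[...,2]>150)&(P[...,2]<170); k[80:]=0; v,u=np.nonzero(k); Q=P[k]; print("guard",Q[:,:2].min(0).round(1),Q[:,:2].max(0).round(1),np.polyfit(Q[:,1],Q[:,0],1),len(Q))
E
python3 q.py
```

```text
cam [424.8 364.4 371.1]
[145, 143, 146, 132, 96, 69, 120, 194, 228, 236, 241, 244, 248, 250, 251, 250] [233, 233, 231, 189, 126, 103, 104, 103, 101, 102, 103, 90, 55, 20, 15, 17]
[[415.6, 365.5, 232.2], [427.2, 364.9, 232.7], [439.5, 364.3, 231.6], [452.5, 363.7, 232.5], [466.5, 363.0, 231.8]] [565.9 357.6 231.2]
229 [[412.9, 365.6, 229.0], [573.5, 357.5, 229.0], [419.2, 364.5, 229.0], [572.4, 356.7, 229.0]]
231 [[413.0, 365.6, 231.0], [571.4, 357.6, 231.0], [419.3, 364.5, 231.0], [570.3, 356.8, 231.0]]
bin floor wall edges at z=66 [[534.1, 293.7, 66.0], [541.1, 431.9, 66.0], [463.1, 298.0, 66.0], [470.0, 434.2, 66.0]]
guard [398.5 294. ] [408.1 438.5] [3.94289465e-02 3.89160182e+02] 2158
```

View pics/s2.png

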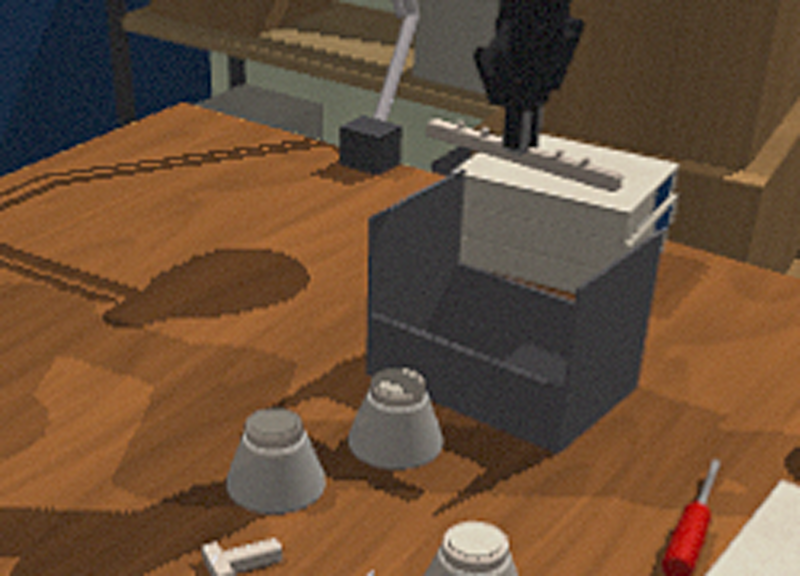

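The bar is over the bin and parallel to it, and its fore end, at x=413, sits about 8 mm inside the guard. The bin centre is near (508.5,362) and the bar's is near (508,361). I lower it with a small yaw trim, 25 mm towards the outer wall so there's room for the other pieces.

>>> {"api": "arm_command", "payload": {"plan": "0 2.5 0 0 0 -0.7;0 0 0 0 0 0;0 0 2 0 0 0;0 0 2.5 0 0 0;0 0 2.5 0 0 0;0 0 2.5 0 0 0;0 0 2.5 0 0 0;0 0 2.5 0 0 0;0 0 2.5 0 0 0;0 0 1.5 0 0 0;0 0 0 0 0 0;0 0 0 0 0 0"}}

```text
time_s: 13.15
position: [509.8, 384.5, 43.9]
ee_rot: [[-0.999, 0.039, 0.001], [0.039, 0.999, 0.0], [-0.001, 0.0, -1.0]]
force: [0.4, 0.5, -0.3]
opening: 9.8
```

>>> {"api": "arm_command", "payload": {"plan": "0 0 1 0 0 0;0 0 0.7 0 0 0;0 0 0.4 0 0 0;0 0 0 0 0 0;0 0 0 0 0 0"}}

```text
time_s: 13.65
position: [509.2, 385.0, 22.3]
ee_rot: [[-0.999, 0.038, -0.0], [0.038, 0.999, -0.0], [0.0, -0.0, -1.0]]
force: [0.1, 0.6, -1.0]
opening: 9.6
```

>>> {"api": "arm_command", "payload": {"plan": "0 0 0.5 0 0 0;0 0 0.3 0 0 0;0 0 0 0 0 0;0 0 0 0 0 0"}}

```text
time_s: 14.05
position: [509.5, 385.1, 14.5]
ee_rot: [[-0.999, 0.038, 0.0], [0.038, 0.999, 0.0], [-0.0, 0.0, -1.0]]
force: [-1.2, 0.7, 1.1]
opening: 9.7
```

>>> {"api": "arm_command", "payload": {"plan": "0 0 0 0 0 0;0 0 0 0 0 0;0 0 0 0 0 0;0 0 -2 0 0 0;0 0 -4 0 0 0;0 0 -4 0 0 0;0 0 -4 0 0 0;0 0 -4 0 0 0;0 0 -4 0 0 0;0 0 0 0 0 0", "grip": -0.3}}

```text
time_s: 15.05
position: [512.3, 386.7, 243.0]
ee_rot: [[-0.999, 0.038, 0.012], [0.038, 0.999, 0.007], [-0.011, 0.007, -1.0]]
force: [0.1, 0.1, 1.0]
opening: 29.8
```

```bash
python3 w.py w6 | grep -v "h [3-9]."; python3 q.py | sed -n 1,3p
```

```text
15.1 [511.06838101 385.96349726 239.23468153] [[-0.999, 0.038, 0.007], [0.038, 0.999, 0.004], [-0.007, 0.004, -1.0]] [ 0.53  0.08  1.57  0.    1.48 -1.  ] 29.837283587472964 [-0.10870018  0.31401833  0.42198244]
[479.  91.] 11376 h 106 ctr [447. 583.] rect [447.2 587.8] [151.  63.] 5.9
[218.  39.] 1204 h 162 ctr [403. 369.] rect [402.9 366.1] [142.   3.] 87.8
[ 18. 105.] 2433 h 23 ctr [445. 131.] rect [447.3 133.4] [44. 79.] 73.2
[249. 145.] 1648 h 20 ctr [503. 384.] rect [508.1 384.5] [ 13. 187.] 88.0
[500. 365.] 708 h -589 ctr [1567. 1363.] rect [1579.3 1356.8] [207. 108.] 13.2
[147. 377.] 191 h 26 ctr [846. 215.] rect [841.1 212.1] [26. 36.] 87.4
cam [427.9 388.7 386.5]
[40, 41, 41, 41, 40, 40, 41, 40, 43, 41, 40, 39, 42, 48, 51, 51] [73, 94, 104, 108, 105, 106, 104, 107, 107, 110, 107, 82, 39, 14, 13, 12]
[[408.0, 394.8, 5.0], [439.5, 393.5, 17.8], [472.3, 392.3, 17.7], [507.0, 391.1, 17.9], [543.9, 389.7, 18.4]] [829.  378.2  -0. ]
```

View pics/w6.png

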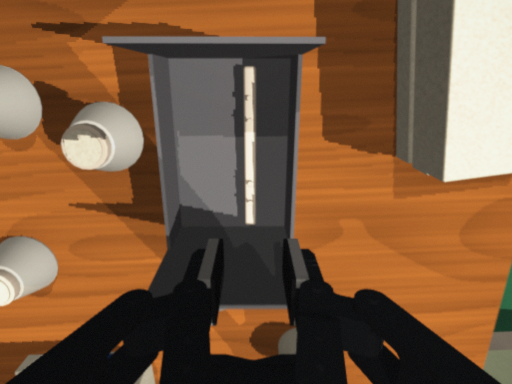

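The runner lies flat on the bin floor, from (249,68) to (250,224), with its top at z=18. Next is the slug.

>>> {"api": "arm_command", "payload": {"plan": "0 0 0 0 0 8.2;0 0 0 0 0 8.2;0 0 0 0 0 8.2;0 0 0 0 0 8.2;0 0 0 0 0 8.2;0 0 0 0 0 8.2;0 0 0 0 0 8.2;0 0 0 0 0 8.2;0 0 0 0 0 8.2;0 0 0 0 0 8.2;0 0 0 0 0 8.2", "grip": 0.45}}

```text
time_s: 16.2
position: [508.4, 384.4, 231.8]
ee_rot: [[0.048, 0.999, -0.003], [0.999, -0.048, -0.002], [-0.002, -0.003, -1.0]]
force: [-0.7, -0.6, 0.3]
opening: 62.2
```

>>> {"api": "arm_command", "payload": {"plan": "-4.9 -0.5 0 0 0 0;-4.9 -0.5 0 0 0 0;-4.9 -0.5 0 0 0 0;-4.9 -0.5 0 0 0 0;-4.9 -0.5 0 0 0 0;-4.9 -0.5 0 0 0 0;-4.9 -0.5 0 0 0 0;-4.9 -0.5 0 0 0 0;-4.9 -0.5 0 0 0 0;-4.9 -0.5 0 0 0 0;0 0 4 0 0 0;0 0 4 0 0 0"}}

```text
time_s: 17.4
position: [438.6, -104.5, 153.2]
ee_rot: [[0.046, 0.999, 0.001], [0.999, -0.046, -0.001], [-0.0, 0.001, -1.0]]
force: [-0.1, 0.7, -0.8]
opening: 62.3
```

>>> {"api": "arm_command", "payload": {"plan": "0 0 0 0 0 0;0 0 0 0 0 0"}}

```text
time_s: 17.6
position: [437.8, -102.1, 153.1]
ee_rot: [[0.042, 0.999, -0.003], [0.999, -0.042, 0.001], [0.001, -0.003, -1.0]]
force: [0.7, -0.8, 0.6]
opening: 61.9
```

```bash
python3 w.py w7
```

```text
17.65 [ 439.1321381  -102.45828364  155.08478879] [[0.041, 0.999, 0.0], [0.999, -0.041, -0.0], [-0.0, 0.0, -1.0]] [-0.39 -0.33  2.08 -0.    1.38 -0.35] 61.95807519896393 [ 1.02484172 -0.03676317  0.45194185]
[475.  65.] 3591 h 21 ctr [621. -15.] rect [619.7 -25.8] [ 46. 115.] 11.3
[310.  56.] 1878 h 16 ctr [488.  -1.] rect [491.2   4. ] [58. 40.] 59.6
[261. 183.] 1067 h 17 ctr [ 444. -108.] rect [ 443.8 -107.8] [34. 36.] 12.7
[167. 269.] 607 h 187 ctr [403. -90.] rect [402.9 -89.5] [26.  6.] 66.8
[339. 268.] 575 h 186 ctr [473. -93.] rect [472.9 -92.3] [ 6. 25.] 19.7
[305. 273.] 995 h 14 ctr [ 486. -208.] rect [ 485. -209.] [29. 53.] 5.0
[504. 318.] 725 h 14 ctr [ 704. -275.] rect [ 702.1 -276.7] [20. 73.] 12.3
[382. 373.] 295 h 18 ctr [ 577. -343.] rect [ 576.5 -341.9] [38. 21.] 61.4
```

>>> {"api": "arm_command", "payload": {"plan": "-0.5 0.5 3 0 0 0;0 0 4 0 0 0;0 0 4 0 0 0;0 0 2.5 0 0 0;0 0 1.3 0 0 0;0 0 0 0 0 0"}}

```text
time_s: 18.25
position: [443.8, -107.5, 6.4]
ee_rot: [[0.041, 0.999, -0.001], [0.999, -0.041, 0.0], [0.0, -0.001, -1.0]]
force: [0.2, 0.7, 0.6]
opening: 62.1
```

>>> {"api": "arm_command", "payload": {"plan": "0 0 0 0 0 0;0 0 0 0 0 0;0 0 0 0 0 0;0 0 0 0 0 0;0 0 0 0 0 0;0 0 0 0 0 0", "grip": -1, "newtons": 50}}

```text
time_s: 18.85
position: [445.7, -108.6, 9.1]
ee_rot: [[0.042, 0.999, 0.004], [0.999, -0.042, -0.002], [-0.001, 0.004, -1.0]]
force: [-0.6, 0.2, 5.0]
opening: 30.4
```

>>> {"api": "arm_command", "payload": {"plan": "0 0 -1 0 0 0;0 0 -2.5 0 0 0;0 0 -4 0 0 0;0 0 -4.5 0 0 0;0 0 -4.5 0 0 0;0 0 -4 0 0 0;0 0 -1.5 0 0 0;0 0 0 0 0 0"}}

```text
time_s: 19.65
position: [445.1, -108.4, 230.2]
ee_rot: [[0.042, 0.999, 0.007], [0.999, -0.042, -0.003], [-0.003, 0.007, -1.0]]
force: [0.7, 0.3, -0.4]
opening: 29.7
```

>>> {"api": "arm_command", "payload": {"plan": "4.9 0.2 0 0 0 0;4.9 0.2 0 0 0 0;4.9 0.2 0 0 0 0;4.9 0.2 0 0 0 0;4.9 0.2 0 0 0 0;4.9 0.3 0 0 0 0;4.9 0.3 0 0 0 0;4.9 0.3 0 0 0 0;4.9 0.3 0 0 0 0;0 0 0 0 0 0;0 0 0 0 0 0"}}

```text
time_s: 20.75
position: [482.6, 332.1, 223.0]
ee_rot: [[0.04, 0.999, -0.005], [0.999, -0.04, -0.003], [-0.003, -0.005, -1.0]]
force: [0.1, 0.4, -1.3]
opening: 30.3
```

```bash
python3 w.py w8 | head -8
```

```text
20.8 [482.93505323 331.26352505 223.64671524] [[0.041, 0.999, -0.004], [0.999, -0.041, -0.002], [-0.003, -0.004, -1.0]] [ 0.47 -0.03  1.71 -0.    1.47  0.52] 30.071356990054987 [ 0.10496858 -0.10024556 -0.4315151 ]
[131. 149.] 1452 h 162 ctr [404. 374.] rect [403.3 366.1] [143.   5.] 87.8
[452. 147.] 1335 h 162 ctr [613. 367.] rect [613.  357.7] [143.   4.] 87.9
[286.  61.] 1230 h 67 ctr [515. 431.] rect [511.1 431.6] [  4. 206.] 87.7
[279. 143.] 21490 h 6 ctr [511. 345.] rect [501.8 347.1] [164. 227.] 87.8
[480. 175.] 388 h 17 ctr [741. 304.] rect [741.2 302. ] [ 7. 81.] 13.0
[260. 254.] 4660 h 230 ctr [486. 335.] rect [487.5 334.4] [43. 41.] 4.5
[208. 262.] 575 h 251 ctr [464. 344.] rect [463.3 343.3] [24.  6.] 76.3
```

View pics/w8.png

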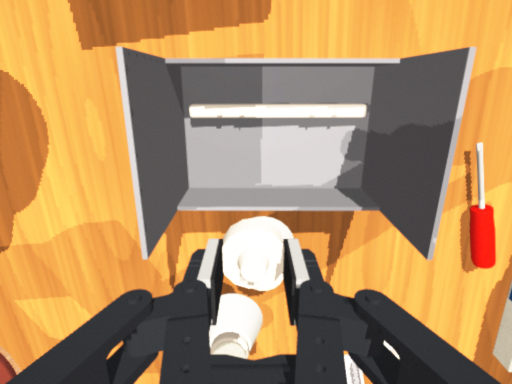

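The slug is held at (258,250), and the runner lies flat in the bin at (278,110). I lower the slug beside it.

>>> {"api": "arm_command", "payload": {"plan": "0 0 2 0 0 0;0 0 3 0 0 0;0 0 3 0 0 0;0 0 3 0 0 0;0 0 3 0 0 0;0 0 3 0 0 0;0 0 2 0 0 0;0 0 1 0 0 0;0 0 0 0 0 0;0 0 0 0 0 0"}}

```text
time_s: 21.8
position: [484.7, 331.5, 27.2]
ee_rot: [[0.043, 0.999, 0.001], [0.999, -0.043, 0.001], [0.001, 0.001, -1.0]]
force: [-0.3, 0.4, 0.2]
opening: 30.0
```

>>> {"api": "arm_command", "payload": {"plan": "0 0 0.8 0 0 0;0 0 0.5 0 0 0;0 0 0 0 0 0;0 0 0 0 0 0"}}

```text
time_s: 22.2
position: [484.0, 332.0, 13.4]
ee_rot: [[0.042, 0.999, -0.0], [0.999, -0.042, -0.0], [-0.0, -0.0, -1.0]]
force: [-0.5, 0.6, -1.4]
opening: 29.9
```

>>> {"api": "arm_command", "payload": {"plan": "0 0 0 0 0 0;0 0 0 0 0 0;0 0 0 0 0 0;0 0 -2 0 0 0;0 0 -4 0 0 0;0 0 -4 0 0 0;0 0 -4 0 0 0;0 0 -4 0 0 0;0 0 -4 0 0 0;0 0 0 0 0 0", "grip": 0.1}}

```text
time_s: 23.2
position: [487.2, 333.6, 241.8]
ee_rot: [[0.042, 0.999, 0.012], [0.999, -0.042, 0.006], [0.007, 0.012, -1.0]]
force: [0.2, -0.4, 0.5]
opening: 46.9
```

>>> {"api": "arm_command", "payload": {"plan": "0 0 0 0 0 6.8;0 0 0 0 0 6.8;0 0 0 0 0 6.8;0 0 0 0 0 6.8;0 0 0 0 0 0"}}

```text
time_s: 23.7
position: [483.7, 331.8, 232.5]
ee_rot: [[0.494, 0.87, -0.001], [0.87, -0.494, -0.001], [-0.001, -0.001, -1.0]]
force: [-0.5, -0.2, 1.1]
opening: 47.1
```

>>> {"api": "arm_command", "payload": {"plan": "-3.9 2.4 0 0 0 0;-3.9 2.4 0 0 0 0;-3.9 2.4 0 0 0 0;-3.9 2.4 0 0 0 0;-3.9 2.4 0 0 0 0;-4 2.4 0 0 0 0;-4 2.4 0 0 0 0;0 0 4 0 0 0;0 0 4 0 0 0;0 0 0 0 0 0;0 0 0 0 0 0", "grip": -0.1}}

```text
time_s: 24.8
position: [493.8, 10.0, 153.0]
ee_rot: [[0.493, 0.87, -0.002], [0.87, -0.493, 0.0], [-0.001, -0.002, -1.0]]
force: [0.8, 0.3, 0.1]
opening: 38.3
```

```bash
python3 w.py w9 | grep -e "h 1.\b" -e ee -e "\[\["; cat > t.py <<'E'
from h import *
z=np.load("wrist.npz"); c=(z["im"],z["d"],z["K"],float(z["k1"]),z["M"])
P=cloud(c); k=(P[...,2]>9)&(P[...,2]<20)&(np.hypot(P[...,0]-491,P[...,1]-3)<50)
n,l,s,ce=cv2.connectedComponentsWithStats(k.astype(np.uint8)); i=1+s[1:,4].argmax(); v,u=np.nonzero(l==i)
Q=onplane(np.c_[u,v],14,c)[:,:2]; d=np.array([.492,.871]); e=np.array([.871,-.492]); o=np.array([491.8,3.4])
a=(Q-o)@d; b=(Q-o)@e; print(len(Q),"along",a.min(),a.max()); 
for lo,hi in((-30,-15),(-10,5),(5,20),(20,30)):
    w=b[(a>lo)&(a<hi)]; print(lo,hi,w.min().round(1),w.max().round(1),np.median(w).round(1)) if len(w) else 0
E
python3 t.py
```

```text
24.85 [495.06692139   9.96445591 154.86730503] [[0.493, 0.87, 0.002], [0.87, -0.493, -0.0], [0.001, 0.002, -1.0]] [-0.13 -0.21  1.99 -0.    1.36  0.38] 38.22410398303145 [0.16299766 0.04426429 0.16174933]
[115.   7.] 570 h 18 ctr [467. 184.] rect [467.4 182.9] [11. 41.] 60.4
[254. 188.] 1377 h 16 ctr [489.  -0.] rect [491.8   5.5] [59. 40.] 60.6
1287 along -28.44240751001466 30.231603433353055
-30 -15 -21.2 18.2 -2.0
-10 5 -7.6 5.5 -1.0
5 20 -7.5 5.5 -1.0
20 30 -7.4 5.4 -1.0
```

>>> {"api": "arm_command", "payload": {"plan": "0 0 3 0 0 0;0 0 4 0 0 0;0 0 4 0 0 0;0 0 2.5 0 0 0;0 0 1.3 0 0 0;0 0 0 0 0 0"}}

```text
time_s: 25.45
position: [494.6, 10.1, 5.5]
ee_rot: [[0.493, 0.87, -0.0], [0.87, -0.493, 0.0], [-0.0, -0.0, -1.0]]
force: [-0.7, 0.4, -0.1]
opening: 38.3
```

>>> {"api": "arm_command", "payload": {"plan": "0 0 0 0 0 0;0 0 0 0 0 0;0 0 0 0 0 0;0 0 0 0 0 0;0 0 0 0 0 0;0 0 0 0 0 0", "grip": -1, "newtons": 60}}

```text
time_s: 26.05
position: [496.7, 9.6, 8.1]
ee_rot: [[0.494, 0.87, 0.005], [0.87, -0.494, -0.0], [0.002, 0.005, -1.0]]
force: [-0.5, 1.0, 5.5]
opening: 11.3
```

>>> {"api": "arm_command", "payload": {"plan": "0 0 -1 0 0 0;0 0 -2.5 0 0 0;0 0 -4 0 0 0;0 0 -4.5 0 0 0;0 0 -4.5 0 0 0;0 0 -4 0 0 0;0 0 -1.5 0 0 0;0 0 0 0 0 -6.8;0 0 0 0 0 -6.8;0 0 0 0 0 -6.8;0 0 0 0 0 -6.8;0 0 0 0 0 0"}}

```text
time_s: 27.25
position: [493.7, 9.9, 224.6]
ee_rot: [[0.042, 0.999, -0.001], [0.999, -0.042, 0.0], [0.0, -0.001, -1.0]]
force: [0.7, -0.4, -0.1]
opening: 11.2
```

>>> {"api": "arm_command", "payload": {"plan": "4.8 0.4 0 0 0 0;4.8 0.4 0 0 0 0;4.8 0.4 0 0 0 0;4.8 0.4 0 0 0 0;4.8 0.4 0 0 0 0;4.7 0.5 0 0 0 0;4.7 0.5 0 0 0 0;0 0 0 0 0 0;0 0 0 0 0 0"}}

```text
time_s: 28.15
position: [537.6, 343.0, 224.2]
ee_rot: [[0.042, 0.999, -0.002], [0.999, -0.042, -0.001], [-0.001, -0.002, -1.0]]
force: [-0.8, -0.6, 0.5]
opening: 11.7
```

```bash
python3 w.py w10 | head -1; python3 s.py s10 150 20 400 200
```

```text
28.2 [537.81927485 341.97205572 224.48578375] [[0.043, 0.999, -0.001], [0.999, -0.043, -0.001], [-0.001, -0.001, -1.0]] [ 0.45  0.09  1.59 -0.    1.47  0.49] 11.810689459182479 [-0.30343018 -0.23700393 -0.00675576]
```

View pics/w10.png

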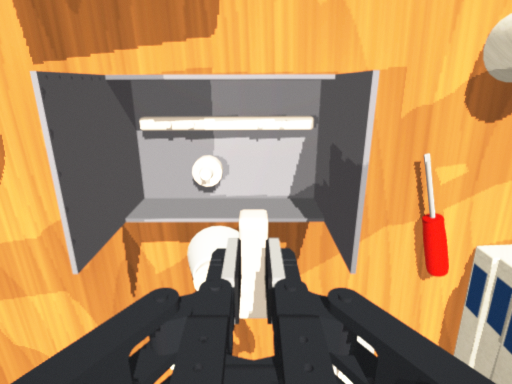

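The slug stands upright in the bin at (207,171), the runner is at (227,123), and the tee is held at (254,240). I lower the tee beside the slug.

>>> {"api": "arm_command", "payload": {"plan": "0 -0.4 2 0 0 0;0 0 3 0 0 0;0 0 3 0 0 0;0 0 3 0 0 0;0 0 3 0 0 0;0 0 3 0 0 0;0 0 2 0 0 0;0 0 0.9 0 0 0;0 0 0 0 0 0;0 0 0 0 0 0"}}

```text
time_s: 29.25
position: [535.2, 342.2, 27.7]
ee_rot: [[0.043, 0.999, 0.002], [0.999, -0.043, 0.001], [0.001, 0.002, -1.0]]
force: [0.2, -0.5, 0.0]
opening: 11.7
```

>>> {"api": "arm_command", "payload": {"plan": "0 0 0.8 0 0 0;0 0 0.4 0 0 0;0 0 0 0 0 0;0 0 0 0 0 0"}}

```text
time_s: 29.65
position: [534.2, 342.5, 14.3]
ee_rot: [[0.042, 0.999, -0.0], [0.999, -0.042, -0.0], [-0.0, -0.0, -1.0]]
force: [0.0, 0.5, -0.3]
opening: 11.4
```

>>> {"api": "arm_command", "payload": {"plan": "0 0 0.2 0 0 0;0 0 0 0 0 0;0 0 0 0 0 0"}}

```text
time_s: 29.95
position: [534.3, 342.5, 12.4]
ee_rot: [[0.042, 0.999, 0.0], [0.999, -0.042, 0.0], [0.0, 0.0, -1.0]]
force: [-0.1, 0.2, 0.1]
opening: 11.5
```

>>> {"api": "arm_command", "payload": {"plan": "0 0 0 0 0 0;0 0 0 0 0 0;0 0 0 0 0 0;0 0 -2 0 0 0;0 0 -4 0 0 0;0 0 -4 0 0 0;0 0 -4 0 0 0;0 0 -4 0 0 0;0 0 -4 0 0 0;0 0 -3 0 0 0;0 0 0 0 0 0;0 0 0 0 0 0", "grip": -0.45}}

```text
time_s: 31.15
position: [534.5, 342.6, 263.0]
ee_rot: [[0.042, 0.999, 0.001], [0.999, -0.042, 0.001], [0.001, 0.001, -1.0]]
force: [0.1, -0.5, -1.1]
opening: 23.8
```

>>> {"api": "arm_command", "payload": {"plan": "-4 0 0 0 0 0;-4 0 0 0 0 0;0 0 0 0 0 0;0 0 0 0 0 0"}}

```text
time_s: 31.55
position: [530.1, 261.7, 260.0]
ee_rot: [[0.043, 0.999, -0.003], [0.999, -0.043, -0.001], [-0.001, -0.003, -1.0]]
force: [0.0, 0.2, -0.2]
opening: 23.8
```

```bash
python3 w.py w11; python3 - <<'E'
from h import *
import runpy; runpy.run_path("a.py")
runpy.run_path("b.py")
E
```

```text
31.6 [530.23128332 262.39581866 260.35002286] [[0.042, 0.999, -0.003], [0.999, -0.042, -0.0], [-0.001, -0.003, -1.0]] [ 0.33 -0.04  1.66  0.    1.53  0.38] 23.367680081480355 [-0.37371961 -0.44825458 -0.0702626 ]
[72. 77.] 887 h 162 ctr [403. 352.] rect [402.5 348.6] [108.   4.] 87.9
[363.  75.] 874 h 162 ctr [612. 344.] rect [612.1 340.3] [106.   4.] 87.7
[226.  85.] 14843 h 7 ctr [500. 342.] rect [498.9 355. ] [148. 233.] 87.6
[430. 109.] 344 h 17 ctr [741. 305.] rect [741. 303.] [ 6. 80.] 12.3
[223. 188.] 3179 h 48 ctr [492. 228.] rect [493.2 227.1] [74. 79.] 17.3
[488. 288.] 7057 h 44 ctr [837.  64.] rect [823.3  56.9] [ 91. 345.] 12.2
[195. 260.] 1926 h 51 ctr [449. 133.] rect [450.5 124.1] [89. 68.] 81.6
[290. 262.] 527 h 287 ctr [546. 272.] rect [546.3 271.2] [ 6. 23.] 6.4
[347. 274.] 1981 h 31 ctr [650.  92.] rect [649.2  91.1] [78. 70.] 4.5
top [ 327.75363613   14.84241235 1333.99922396] 0.9959971110026041 [[1306.  940.    0.]
 [1278. -930.    0.]
 [ -25. -757.    0.]
 [  -5.  801.    0.]]
scene [1002.11374159 -562.26539215  626.56834334] 0.9957326253255209 [[-2063.   678.  
[... 1547 characters left out ...]
17. 45.] 25
[184. 221.] 315 h 61 ctr [485. 219.] rect [486. 219.] [55. 58.] 26
[331. 218.] 203 h 11 ctr [ 494. -209.] rect [ 493. -209.] [45. 45.] 88
[390. 213.] 61 h 20 ctr [ 507. -388.] rect [ 507. -389.] [37. 15.] 89
[394. 220.] 28 h 16 ctr [ 483. -402.] rect [ 485. -401.] [19. 19.] 86
[388. 222.] 17 h 13 ctr [ 478. -382.] rect [ 479. -382.] [ 9. 18.] 86
[376. 225.] 48 h 14 ctr [ 471. -347.] rect [ 471. -347.] [18. 33.] 21
[223. 236.] 368 h 59 ctr [441. 109.] rect [443. 109.] [59. 62.] 26
150 20 [406. 423.] [31.  3.] 89.1
55 18 [566. 430.] [24.  4.] 1.4
-5 241 [602. 295.] [134.  36.] 1.3
-5 320 [544. 413.] [39. 95.] 87.2
-5 42 [538. 375.] [13. 46.] 83.1
-5 323 [451. 498.] [151.  52.] 25.9
```

View pics/w11.png

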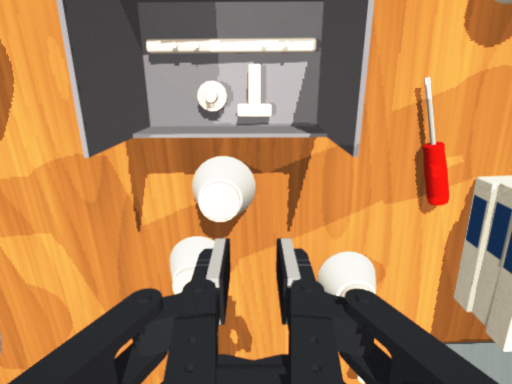

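All three pieces lie flat in the bin: runner at (232,45), slug at (212,96), tee at (255,95). The masks, cap and jar read the same positions as at the start, and the robot is clear.

```bash
python3 -c "
from plant import job; print(job.sign_off())"
```

```text
the job is handed in; nothing more can be done
None
```

All three scrap pieces are in the grey bin and the job is handed in, at about 32 s of the 72 s allowed. No verdict came back.

- **Runner:** I lifted it out of the track by its jar-side end, laid it on free table and regripped it at the middle. I then turned it in line with the bin and lowered it onto the floor. Its top is at about z = 18 mm, as expected for a bar lying flat on the bin floor.
- **Slug and tee:** I gripped each one, lowered it to the floor beside the runner, and let go there.

**Last checks:** The final wrist picture shows all three pieces lying separately on the bin floor, with nothing over the rim. The masks, cap and jar measured within about 3 mm of where they started, which is within measurement noise. I judged the screwdriver only by eye in the pictures. It looked untouched, and the arm never went near it.

**Disagreements:** The gripper's opening read about 3–4 mm less than each piece's known width. The closing fingertips also pressed lightly on the table, about 6 N, far below the limits. No check failed.

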